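# Swap the battery pack from under the parts boxes

## Task

Swap the opened meter's battery pack: lift the red and the blue box off the grey tote, stand both side by side on the green mat, move the spent pack (silver cells) out of the meter into the orange tray, and seat the fresh pack (yellow cells) from the tote fully down in the meter's battery bay. Then put the boxes back as they were: the blue one squarely across the middle of the tote, lined up with it, and the red one centred on the blue one. Keep the boxes upright, set the packs down gently, and leave the black charger in the tote and the glass screw jar where they are.

Things in the scene. Friction and masses are not known exactly. Their poses are not given: they have to be found in the camera images.
- red_box: Closed red parts box with a flat lid, 60 x 100 x 40 mm (x, y, z), about 0.2 kg; at the start it lies on the blue box, long side along it. Origin: centre of its underside; x across its 60 mm width (grip it across this), y along its length, z up.
- blue_box: Closed blue parts box with a flat lid, 60 x 170 x 38 mm (x, y, z), about 0.28 kg; at the start it bridges the grey tote from side wall to side wall, resting on the rims. Origin: centre of its underside; x across its 60 mm width (grip it across this), y along its length, z up.
- fresh_pack: Fresh battery pack, a block of eight yellow cells in a black carrier, 112 x 34 x 34 mm (x, y, z), about 0.22 kg, contacts at both ends so either way round will do. At the start it lies on the tote's floor, along the tote's x, under the blue box, its two ends showing. Origin: centre of its underside; x along its length; grip it across its 34 mm width (y).
- spent_pack: Spent battery pack, the same block with silver cells, 112 x 34 x 34 mm (x, y, z), about 0.22 kg; at the start it sits in the meter's battery bay, its upper 24 mm standing above the bay's walls. Origin: centre of its underside; x along its length; grip it across its 34 mm width (y).
- tote: Grey open tote, fixed, 170 x 150 x 46 mm outside (x, y, z), walls and floor 4 mm thick, rim at 46 mm. Origin: centre of its underside. The blue box belongs on its rim, centred, the box's length along the tote's y.
- meter: Opened meter, fixed: beige half-shell 190 x 112 mm (x, y), lying face down, nothing above 17 mm. Origin: on the bench under its battery bay's centre. The bay is a pocket 124 x 46 mm (x, y), floor at z = 6 mm, walls to 16 mm; a pack lies along x with 6 mm to spare all round. The shell spans y = -38 to +74 mm, a green circuit board on the +y side.
- tray: Orange tray for spent packs, fixed, 170 x 100 mm outside (x, y), walls and floor 3 mm thick, walls 14 mm high. Origin: centre of its underside; a pack lies in it with its length along x.
- mat: Green bench mat, fixed, 220 x 190 x 3 mm (x, y, z), empty at the start; the boxes are set aside here. Both fit side by side, lengths along the mat's y, centres 110 mm apart in x. Origin: centre of its underside, top at 3 mm.
- charger: Small black plug-in charger, 75 x 32 x 28 mm, loose in the tote beside the fresh pack, its centre about 30 mm to +x and 50 mm to +y of the tote's middle (68 mm from the pack's centre line), partly under the blue box. Origin: centre of its underside. It stays there.
- screw_jar: Small glass jar with a steel cap, 42 mm across, 46 mm high, standing on the bench beyond the work. Origin: centre of its underside. It stays there.
Mind the look-alikes: they are no part of the job. Of the things shaped like the tote, the grey one is meant. What is shaped like the spent_pack but purple is not meant.

How it is judged (in metres and radians):
On the way, in this order (a step that is already met when the one before it is completed fails the run):
1. the red and the blue box both stand flat on the mat, released (x of red_box in the frame of mat between -0.105 and 0.105 m and y of red_box in the frame of mat between -0.09 and 0.09 m and z of red_box in the frame of mat between -0.002 and 0.01 m and angle between each of red_box, blue_box's own z axis and vertical below 0.08 rad and x of blue_box in the frame of mat between -0.105 and 0.105 m and y of blue_box in the frame of mat between -0.09 and 0.09 m and z of blue_box in the frame of mat between -0.002 and 0.01 m and linear speed of each of red_box, blue_box below 0.03 m/s and contact force between each of red_box, blue_box and the fingers below 0.1 N), for 0.2 s.
2. the spent pack lies in the tray and the fresh pack is seated in the bay, released (x of spent_pack in the frame of tray between -0.045 and 0.045 m and y of spent_pack in the frame of tray between -0.04 and 0.04 m and z of spent_pack in the frame of tray between -0.002 and 0.007 m and angle between each of spent_pack, fresh_pack's own z axis and vertical below 0.06 rad and x of fresh_pack in the frame of meter between -0.011 and 0.011 m and y of fresh_pack in the frame of meter between -0.011 and 0.011 m and z of fresh_pack in the frame of meter between 0.002 and 0.01 m and angle between the x axis of fresh_pack and the x axis of meter, either way round below 0.2 rad and linear speed of each of fresh_pack, spent_pack below 0.03 m/s and contact force between fresh_pack and the fingers below 0.1 N), for 0.2 s.
At the end, for the whole second after the job is handed in: Fresh pack flat on the bay floor (within 11 mm, along it); spent pack flat on the tray floor; blue box level on the tote rim within 20 mm (tote x) and 12 mm (y) of its middle, under 0.2 rad off; red box level on the blue within 15 mm, under 0.25 rad off; all released, at rest (x of fresh_pack in the frame of meter between -0.011 and 0.011 m and y of fresh_pack in the frame of meter between -0.011 and 0.011 m and z of fresh_pack in the frame of meter between 0.002 and 0.01 m and angle between each of fresh_pack, spent_pack, blue_box, red_box's own z axis and vertical below 0.06 rad and angle between the x axis of fresh_pack and the x axis of meter, either way round below 0.2 rad and x of spent_pack in the frame of tray between -0.045 and 0.045 m and y of spent_pack in the frame of tray between -0.04 and 0.04 m and z of spent_pack in the frame of tray between -0.002 and 0.007 m and x of blue_box in the frame of tote between -0.02 and 0.02 m and y of blue_box in the frame of tote between -0.012 and 0.012 m and z of blue_box in the frame of tote between 0.042 and 0.05 m and angle between the y axis of blue_box and the y axis of tote, either way round below 0.2 rad and x of red_box in the frame of blue_box between -0.015 and 0.015 m and y of red_box in the frame of blue_box between -0.015 and 0.015 m and z of red_box in the frame of blue_box between 0.035 and 0.042 m and angle between the y axis of red_box and the y axis of blue_box, either way round below 0.25 rad and linear speed of each of red_box, blue_box, fresh_pack, spent_pack below 0.03 m/s); the robot touches nothing.
It fails at once if a parts box is tipped by more than 30 degrees (angle between any of red_box, blue_box's own z axis and vertical above 0.52 rad).
It fails at once if a pack is dropped into the bay or the tray (it comes down on it faster than 0.7 m/s, a fall of some 25 mm) ((x of fresh_pack in the frame of meter between -0.05 and 0.05 m and y of fresh_pack in the frame of meter between -0.04 and 0.04 m and z of fresh_pack in the frame of meter below 0.03 m and linear speed of fresh_pack above 0.7 m/s) or (x of spent_pack in the frame of tray between -0.05 and 0.05 m and y of spent_pack in the frame of tray between -0.04 and 0.04 m and z of spent_pack in the frame of tray below 0.03 m and linear speed of spent_pack above 0.7 m/s)).
It fails at once if the charger or the screw jar is moved by more than 25 mm (distance of any of charger, screw_jar from where it was at the start of the episode above 0.025 m).
It also fails if it takes over 144 s, if anything falls off the work surface, if the arm or the gripper's body presses on something with over 40 N, if the wrist force passes 120 N, or if a joint passes its speed limit or range.

## Robot

A 6-joint arm with a two-finger parallel gripper is mounted at the origin on the work surface. World frame = base frame: x ahead of the robot, y to its left, z up, the work surface at z = 0. Lengths are in mm, angles in degrees, forces in N, time in s.
With the tool pointing down it reaches from about 300 to 850 mm from the base axis. Payload 4.2 kg.
Tool frame: the origin (TCP) lies midway between the tips of the shut fingers; the grasp point (between the pads) lies 19 mm behind it; z points along the fingers, y is the line along which they close (so a half turn about z gives the same grasp; the last joint's range is limited). The gripper opens to 91 mm and grips with 3 to 60 N. Pads are 32 mm wide; open, the fingers measure 118 mm over their backs; the gripper's body (76 mm by 178 mm) begins 60 mm behind the grasp point.
Start: joints at [72.078, 18.312, 89.639, -0, 72.044, -1.146], TCP at [165.967, 550.544, 213.976] pointing down, gripper open.
Joint ranges: [-177.97, 177.97], [-48.28, 115.42], [12.27, 149.76], [-77.06, 257.06], [2.81, 150.46], [-146.56, 146.56]. Speed limits (degrees/s): [147.25, 147.25, 180, 180, 180, 180].

## Interface

Orientations are given as [roll, pitch, yaw] about the fixed x, y, z axes, in that order (R = Rz(yaw) Ry(pitch) Rx(roll)).
In Python, from workcell import env gives the robot as it stands.
- The arm moves only by the shell command python3 -m jog 'ROWS' [FORCE]. ROWS is a JSON object of lists of equal length, an entry for each row: "jaw": the finger opening in mm, from 0 to 91.2; "slide": the shift along the tool's x, y, z in units of 30 mm (1.0 is 30 mm), a list of three; "spin": the turn about the tool's z in units of 8 degrees (1.0 is 8 degrees). In form: {"jaw": [jaw, ...], "slide": [[dx, dy, dz], ...], "spin": [spin, ...]}. A call has 1 to 10 rows; each row shifts and turns the commanded pose from where the row before left it, along the tool's axes as they then stand; what a row does not reach is not made up. A row lasts 1/10 s, in which the tool goes at most 50 mm and 8.59 degrees, less where a joint would pass 70% of its speed; a pose out of reach is approached as far as the arm can. A call is refused whole if a number of a shift passes 1 or a number of a turn 1, either way. A call with a gripper value outside its range is refused whole. The fingers move at their own pace and stop on an object; FORCE is the grip in N (left out, the last holds). Time passes only in rows, so rows that do not move let the fingers close. It gives the time, the measured TCP pose, the force, the opening and the grip force at its end, in the units of the state.
- env.state(): the state, without advancing time (a new reading comes with each control period).
- env.grab_frame(name): name is "scene" or "top"; returns the picture (400x640x3 uint8, red, green, blue); there is no depth.
- env.camera_model(name): a dict with "fx", "fy", "cx", "cy" (pixels), "camera_from_world" (4x4, takes a point from world to camera coordinates). Camera axes: x right, y up, looking along -z (the intrinsics and any distortion apply to the point x, -y, -z); pixel columns grow to the right and rows downward; lengths in mm; the calibration is good to about 2 mm. A picture is of the moment at which its call begins. camera_model takes no time and is no camera call.
- env.job_done(): hands the job in; it is judged then, once.
The state is a dict: "time_s": time; "qpos": joint angles; "qvel": joint speeds; "effort": joint torques, N m; "ee_pos": TCP position; "ee_rot": TCP orientation; "force": force on the tool from outside, world axes, zero at the start; "torque": the same for the moment, N m; "gripper_width": finger opening in mm; "gripper_force": force on a finger pad.
Only numpy, scipy, OpenCV 4.12 (cv2) and the standard library are available. Lean on these libraries where they do the work, as an engineer would, in place of code of your own. Each camera call takes 0.05 s, during which the arm holds its last target. There are 200 camera calls.

## Working session

There is one attempt and no reset: what is moved stays moved. The work goes in short steps, Python scripts to look and compute and a shell command to move; the robot and the scene stay as the last step left them, time stands still between calls to the robot, and variables do not carry over. Pictures are saved under pics/ and viewed, at most 14 in all, crops included, and the job is handed in when it is done.

```bash
mkdir -p pics; ls; python3 - <<'E'
from workcell import env
import cv2
for n in("scene","top"):
    cv2.imwrite(f"pics/{n}0.png",env.grab_frame(n)[:,:,::-1])
    m=env.camera_model(n);print({k:(v if k!="camera_from_world" else [list(map(lambda a:round(float(a),3),r)) for r in v]) for k,v in m.items()})
print(env.state())
E
```

```text
pics
{'fx': 454.80963829469806, 'fy': 454.80963829469806, 'cx': 314.4423375399938, 'cy': 206.23283359186692, 'camera_from_world': [[0.711, 0.704, 0.01, -338.071], [-0.554, 0.55, 0.625, 202.353], [0.434, -0.45, 0.781, -1351.798], [0.0, 0.0, 0.0, 1.0]]}
{'fx': 400.8811553918607, 'fy': 400.8811553918607, 'cx': 324.64557628039137, 'cy': 194.42616399777057, 'camera_from_world': [[0.015, -1.0, 0.019, -32.65], [0.987, 0.018, 0.161, -477.483], [-0.161, 0.017, 0.987, -1042.426], [0.0, 0.0, 0.0, 1.0]]}
{'time_s': 0.1, 'qpos': array([ 7.20790973e+01,  1.83462012e+01,  8.96989831e+01,  7.40362722e-04,
        7.20431528e+01, -1.14613722e+00]), 'qvel': array([ 0.00385795, -0.03346513, -0.19052036,  0.07750501, -0.03357772,
        0.01177939]), 'effort': array([-2.80501863e-04, -4.13332450e+01, -2.32507932e+01,  7.28170364e-02,
        4.21315699e-02, -5.23702579e-05]), 'ee_pos': array([165.81104625, 550.10828435, 213.22509536]), 'ee_rot': array([-1.79911695e+02, -2.47077023e-03,  1.63225004e+02]), 'force': array([-0.59379697,  0.30928352, -1.07200916]), 'torque': array([0.03988571, 0.05232721, 0.0336546 ]), 'gripper_force': 0.0, 'gripper_width': 91.15236443411074}
```

View pics/scene0.png

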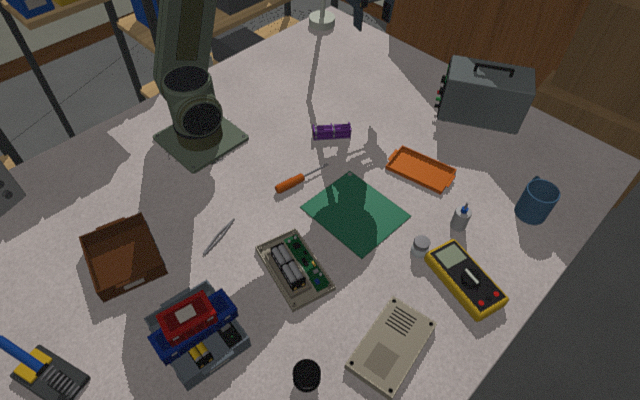

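View pics/top0.png

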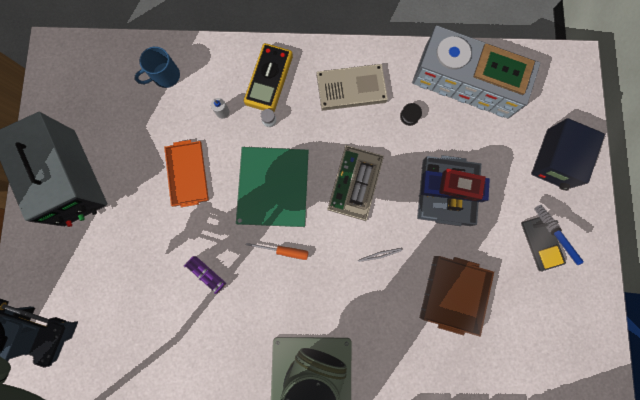

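Candidates (top view): tote – grey (450,190) and brown (460,295): the grey one, with red and blue boxes on it, is meant. Pack – silver cells in the open shell (365,180) and purple (205,273): the silver one is meant. I'll confirm with an enlarged crop.

```bash
python3 - <<'E'
import cv2,numpy as np
a=cv2.imread("pics/top0.png")[135:235,320:500];b=cv2.imread("pics/scene0.png")[225:390,140:340]
cv2.imwrite("pics/topc.png",cv2.resize(a,None,fx=4,fy=4,interpolation=cv2.INTER_CUBIC))
cv2.imwrite("pics/scenec.png",cv2.resize(b,None,fx=3.5,fy=3.5,interpolation=cv2.INTER_CUBIC))
E
```

```text
(no output)
```

View pics/topc.png

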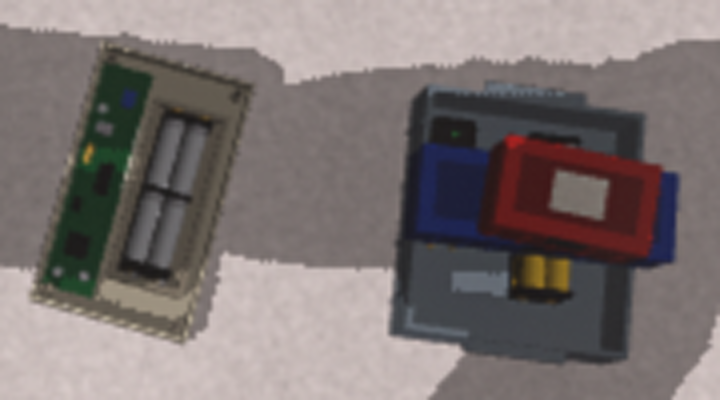

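View pics/scenec.png

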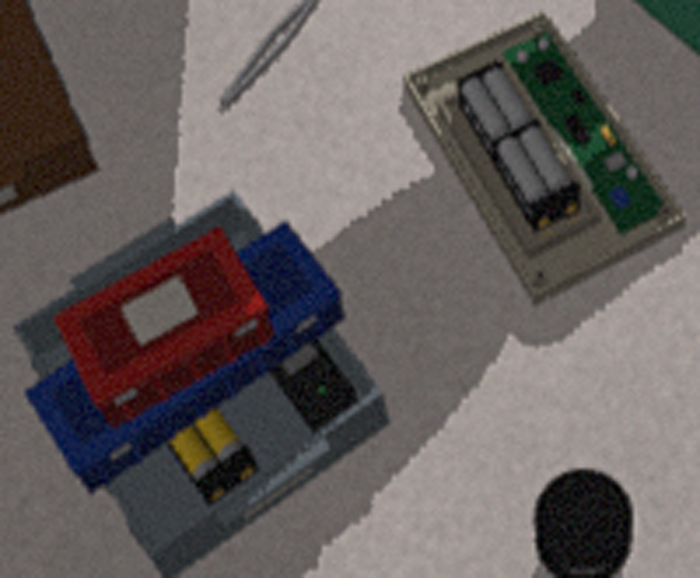

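Confirmed: the grey tote holds the blue and red boxes, the yellow-cell pack and the charger (crop about (530,220)). The silver pack sits in the open shell (crop about (170,195)). Next I'll measure by labelled corners on known planes.

```bash
cat > h.py <<'E'
import numpy as np,cv2
from workcell import env
def ray(n,uv,z):
    m=env.camera_model(n);T=np.array(m["camera_from_world"]);R=T[:3,:3];c=-R.T@T[:3,3]
    uv=np.atleast_2d(np.array(uv,float))
    d=np.c_[(uv[:,0]-m["cx"])/m["fx"],-(uv[:,1]-m["cy"])/m["fy"],-np.ones(len(uv))]@R
    return (c+d*((z-c[2])/d[:,2])[:,None])[:,:2]
def proj(n,P):
    m=env.camera_model(n);T=np.array(m["camera_from_world"])
    p=np.atleast_2d(np.array(P,float))@T[:3,:3].T+T[:3,3]
    return np.c_[m["cx"]-m["fx"]*p[:,0]/p[:,2],m["cy"]+m["fy"]*p[:,1]/p[:,2]]
def rect(P):
    """minAreaRect -> centre, (long,short), angle of long axis from +x in (-90,90]"""
    c,(w,h),a=cv2.minAreaRect(np.float32(P))
    if w<h:w,h,a=h,w,a+90
    return np.round(c,1),round(w,1),round(h,1),round((a+90)%180-90,1)
def blob(img,f):
    hsv=cv2.cvtColor(img,cv2.COLOR_RGB2HSV).astype(int)
    m=f(hsv[...,0],hsv[...,1],hsv[...,2]).astype(np.uint8)
    cs,_=cv2.findContours(m,cv2.RETR_EXTERNAL,cv2.CHAIN_APPROX_NONE)
    return sorted(cs,key=cv2.contourArea)[::-1],m
E
python3 - <<'E'
from h import *
for n in("top","scene"):
    m=env.camera_model(n);T=np.array(m["camera_from_world"]);print(n,"cam",-T[:3,:3].T@T[:3,3])
    I=cv2.imread(f"pics/{n}0.png")[:,:,::-1].copy()
    for nm,f,z in(("red",lambda h,s,v:((h<6)|(h>172))&(s>120),124),("blue",lambda h,s,v:(h>110)&(h<128)&(s>120)&(v<150),84),("green",lambda h,s,v:(h>65)&(h<90)&(s>100),3),("orange",lambda h,s,v:(h>5)&(h<16)&(s>170)&(v>110),14),("yellow",lambda h,s,v:(h>20)&(h<30)&(s>120),38),("purple",lambda h,s,v:(h>132)&(h<155)&(s>80),34)):
        cs,_=blob(I,f)
        for c in cs[:3]:
            if cv2.contourArea(c)>12:print(n,nm,cv2.boundingRect(c),*rect(ray(n,c[:,0],z)))
# corners from crop
f=lambda L:[((u+.5)/4-.5+320,(v+.5)/4-.5+135) for u,v in L]
for nm,L,z in(("tote",[(425,87),(648,112),(628,362),(390,337)],46),("meter",[(108,42),(255,86),(185,342),(32,300)],14),("spent",[(160,108),(212,120),(170,275),(125,262)],40),("redtop",[(508,137),(660,165),(632,262),(487,237)],124)):
    P=ray("top",f(L),z);print(nm,P.round(0).tolist(),*rect(P))
b=cv2.imread("pics/top0.png")[148:232,408:500]
cv2.imwrite("pics/tote8.png",cv2.resize(b,None,fx=7,fy=7,interpolation=cv2.INTER_CUBIC))
E
```

```text
top cam [ 303.73875693   -6.75471968 1106.07623907]
top red (441, 169, 44, 31) [ 496.  -370.2] 102.4 68.6 78.6
top red (65, 220, 7, 7) [383.2 596.7] 15.8 13.6 29.1
top red (265, 48, 6, 5) [846.1 132.9] 13.1 11.3 -88.5
top blue (424, 171, 18, 24) [ 507.7 -305.3] 59.5 42.7 -5.8
top blue (554, 231, 29, 34) [ 345.3 -649. ] 98.0 18.3 34.6
top blue (483, 179, 6, 21) [ 492.7 -444.2] 54.9 10.8 -7.6
top green (237, 147, 71, 79) [505.8 120.9] 216.7 185.6 -1.2
top green (484, 53, 41, 34) [ 870.6 -552.4] 107.4 74.1 69.8
top green (35, 212, 23, 10) [408.4 733.4] 59.4 11.5 -60.7
top orange (165, 140, 43, 67) [536.6 359.8] 182.7 99.9 10.7
top orange (277, 247, 31, 12) [322.3  60.7] 82.5 19.8 79.7
top yellow (244, 43, 48, 68) [811.9 140.1] 193.2 92.7 -15.6
top yellow (539, 246, 25, 23) [ 320.8 -629.2] 55.8 48.8 -72.9
top yellow (451, 199, 6, 8) [ 462.5 -374. ] 19.5 13.6 -2.0
top purple (184, 257, 42, 37) [262.2 285.8] 113.4 38.2 50.5
scene cam [ 938.81225699 -481.35110754  932.48482711]
scene red (156, 290, 62, 56) [ 508.9 -378.9] 99.5 77.1 78.6
scene red (493, 291, 7, 6) [898.6  82.4] 11.7 10.9 78.
[... 346 characters left out ...]
 61.7] 81.2 16.8 79.4
scene yellow (424, 239, 85, 83) [822.7 127.1] 191.5 101.7 -15.8
scene yellow (14, 363, 24, 21) [ 338.4 -656.3] 51.0 20.3 16.9
scene yellow (30, 348, 23, 17) [ 327.1 -620.8] 50.9 14.9 17.2
scene purple (313, 123, 38, 17) [277.1 271.7] 110.4 65.6 47.8
tote [[587.0, -300.0], [573.0, -453.0], [401.0, -431.0], [415.0, -272.0]] [ 494.1 -362.4] 178.9 159.5 -7.2
meter [[624.0, -85.0], [594.0, -189.0], [413.0, -139.0], [440.0, -34.0]] [ 517.5 -111.7] 191.0 108.6 -15.5
spent [[570.0, -119.0], [563.0, -155.0], [455.0, -126.0], [464.0, -95.0]] [ 513.7 -122.6] 111.3 36.4 -15.0
redtop [[535.0, -330.0], [519.0, -426.0], [457.0, -405.0], [471.0, -315.0]] [ 494.8 -370.3] 101.6 65.9 80.4
```

View pics/tote8.png

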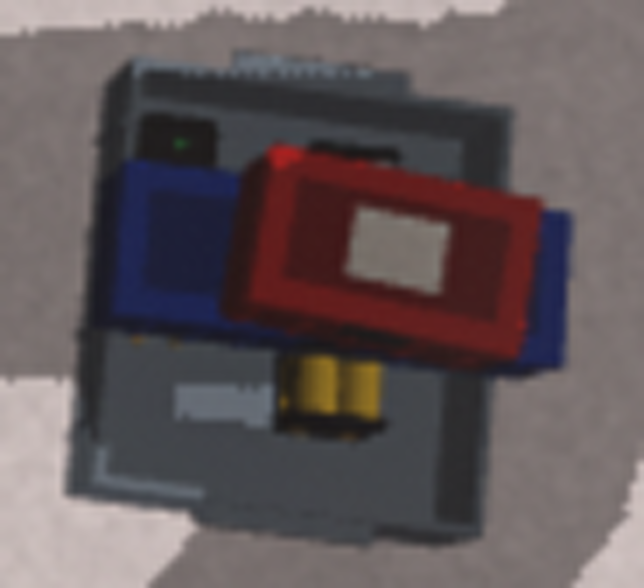

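```bash
python3 - <<'E'
from h import *
f=lambda L,s=7,o=(408,148):[((u+.5)/s-.5+o[0],(v+.5)/s-.5+o[1]) for u,v in L]
for nm,L,z in(("tote",[(133,62),(512,108),(483,525),(93,482)],46),("red",[(270,150),(545,200),(522,348),(243,305)],124),("blue",[(125,160),(572,212),(556,362),(110,315)],84),("label",[(358,206),(450,222),(440,294),(345,278)],124),("freshend",[(275,425),(385,432)],38)):
    P=ray("top",f(L),z);print(nm,P.round(0).tolist(),P.mean(0).round(1),*rect(P))
f2=lambda L:f(L,3.5,(140,225))
for nm,L,z in(("red",[(57,320),(222,229),(270,305),(108,395)],124),("label",[(122,307),(185,277),(207,310),(145,342)],124),("blueR",[(285,225),(342,292)],84),("blueL",[(27,393),(85,470)],84),("spent",[(458,82),(500,62),(580,185),(538,210)],40),("tote",[(235,195),(385,390)],46)):
    P=ray("scene",f2(L),z);print(nm,P.round(0).tolist(),P.mean(0).round(1),*(rect(P) if len(L)>2 else ()))
E
```

```text
tote [[587.0, -302.0], [572.0, -450.0], [408.0, -431.0], [422.0, -282.0]] [ 497.3 -366.3] [ 496.9 -366.1] 168.0 149.6 -6.6
red [[535.0, -329.0], [518.0, -428.0], [464.0, -417.0], [478.0, -317.0]] [ 498.7 -372.7] [ 498.  -372.5] 102.5 58.1 80.5
blue [[539.0, -287.0], [523.0, -455.0], [466.0, -446.0], [480.0, -280.0]] [ 501.9 -367.1] [ 501.4 -367.5] 169.8 59.4 84.3
label [[515.0, -360.0], [509.0, -393.0], [483.0, -388.0], [488.0, -354.0]] [ 498.9 -373.9] [ 498.9 -373.7] 35.0 27.0 81.0
freshend [[446.0, -355.0], [444.0, -398.0]] [ 445.3 -376.6] [ 445.3 -376.6] 42.7 0.0 87.4
red [[465.0, -419.0], [484.0, -323.0], [540.0, -332.0], [521.0, -424.0]] [ 502.4 -374.8] [ 502.6 -376. ] 99.5 57.0 79.2
label [[484.0, -390.0], [493.0, -355.0], [518.0, -359.0], [510.0, -393.0]] [ 501.2 -374.3] [ 500.9 -374.4] 38.8 25.8 76.4
blueR [[485.0, -287.0], [543.0, -291.0]] [ 514.2 -288.9]
blueL [[467.0, -452.0], [526.0, -454.0]] [ 496.9 -453.1]
spent [[459.0, -129.0], [467.0, -98.0], [572.0, -127.0], [566.0, -158.0]] [ 515.8 -128. ] [ 516.3 -128.2] 111.4 31.8 -14.9
tote [[426.0, -288.0], [591.0, -304.0]] [ 508.6 -295.7]
```

```bash
cat > plan.py <<'E'
import sys,numpy as np
from workcell import env
s=env.state();p=np.array(s["ee_pos"]);y=s["ee_rot"][2]
for a in sys.argv[1:]:   # goals x,y,z,psi chained: spin first, then slide along turned tool axes
    g=np.array(list(map(float,a.split(","))))
    dy=(g[3]-y+180)%360-180; t=np.radians(g[3]); d=g[:3]-p
    print(a,"spin",round(-dy/8,2),"slide",np.round([(d@[np.cos(t),np.sin(t),0])/30,(d@[np.sin(t),-np.cos(t),0])/30,-d[2]/30],2))
    p,y=g[:3],g[3]
E
python3 plan.py 450,100,213,80 500,-373.7,200,80 500,-373.7,92,80 ; python3 plan.py 561.5,118,200,88.7
```

```text
450,100,213,80 spin 10.4 slide [-1.313e+01  1.193e+01  1.000e-02]
500,-373.7,200,80 spin -0.0 slide [-15.26   4.38   0.43]
500,-373.7,92,80 spin -0.0 slide [0.  0.  3.6]
561.5,118,200,88.7 spin 9.32 slide [-14.1   13.51   0.44]
```

```bash
python3 -m jog '{"jaw":[90,90,90,90,90,90,90,90,90,90],"slide":[[0,0,0],[0,0,0],[0,0,0],[0,0,0],[0,0,0],[0,0,0],[0,0,0],[0,0,0],[0,0,0],[0,0,0]],"spin":[1,1,1,1,1,1,1,1,1,1]}' 30
python3 -m jog '{"jaw":[90,90,90,90,90,90,90,90,90,90],"slide":[[0,0,0],[-0.9,0.8,0],[-0.9,0.8,0],[-0.9,0.8,0],[-0.9,0.8,0],[-0.9,0.8,0],[-0.9,0.8,0],[-0.9,0.8,0],[-0.9,0.8,0],[-0.9,0.8,0]],"spin":[0.4,0,0,0,0,0,0,0,0,0]}'
python3 plan.py 450,100,213,80 500,-373.7,200,80
```

```text
time_s: 1.1
ee_pos: [165.9, 550.2, 213.5]
ee_rot: [-180.0, 0.1, 82.9]
force: [0.3, -0.1, -0.4]
gripper_width: 90.5
gripper_force: 0.0
time_s: 2.1
ee_pos: [336.9, 272.3, 213.7]
ee_rot: [-180.0, 0.0, 80.0]
force: [0.6, 0.9, -0.2]
gripper_width: 89.9
gripper_force: 0.0
450,100,213,80 spin 0.0 slide [-5.    4.71  0.02]
500,-373.7,200,80 spin -0.0 slide [-15.26   4.38   0.43]
```

```bash
python3 -m jog '{"jaw":[90,90,90,90,90,90,90,90,90,90],"slide":[[-1,0.94,0],[-1,0.94,0],[-1,0.94,0],[-1,0.94,0],[-1,0.94,0],[-1,0.3,0],[-1,0.3,0],[-1,0.3,0],[-1,0.3,0],[-1,0.3,0]],"spin":[0,0,0,0,0,0,0,0,0,0]}'
python3 -m jog '{"jaw":[90,90,90,90,90,90,90,90,90,90],"slide":[[-1,0.3,0],[-1,0.3,0],[-1,0.3,0],[-1,0.3,0],[-1,0.3,0],[-1,0.3,0],[-1,0.3,0],[-1,0.3,0],[-1,0.3,0],[-1,0.3,0]],"spin":[0,0,0,0,0,0,0,0,0,0]}'
python3 plan.py 500,-373.7,160,80 500,-373.7,92,80
```

```text
time_s: 3.1
ee_pos: [467.5, -55.2, 213.6]
ee_rot: [-180.0, -0.0, 80.0]
force: [0.3, -0.0, 0.3]
gripper_width: 90.0
gripper_force: 0.0
time_s: 4.1
ee_pos: [504.2, -366.1, 213.3]
ee_rot: [-179.9, -0.0, 80.0]
force: [0.5, 0.2, 0.3]
gripper_width: 90.0
gripper_force: 0.0
500,-373.7,160,80 spin 0.0 slide [-0.27 -0.1   1.78]
500,-373.7,92,80 spin -0.0 slide [0.   0.   2.27]
```

```bash
python3 -m jog '{"jaw":[90,90,90,90,90,90,90,90,90,90],"slide":[[-0.25,-0.1,0],[0,0,1],[0,0,0.8],[0,0,0.7],[0,0,0.6],[0,0,0.5],[0,0,0.3],[0,0,0.13],[0,0,0],[0,0,0]],"spin":[0,0,0,0,0,0,0,0,0,0]}'
python3 -m jog '{"jaw":[70,60,50,50,50,50,50,50,50,50],"slide":[[0,0,0],[0,0,0],[0,0,0],[0,0,0],[0,0,0],[0,0,0],[0,0,0],[0,0,0],[0,0,0],[0,0,0]],"spin":[0,0,0,0,0,0,0,0,0,0]}' 30
```

```text
time_s: 5.1
ee_pos: [500.6, -372.0, 93.7]
ee_rot: [179.9, 0.0, 80.0]
force: [-0.1, -0.0, -0.1]
gripper_width: 89.6
gripper_force: 0.0
time_s: 6.1
ee_pos: [500.3, -371.8, 93.2]
ee_rot: [180.0, 0.0, 80.0]
force: [-0.5, 0.9, 2.8]
gripper_width: 60.0
gripper_force: 29.7
```

```bash
python3 -m jog '{"jaw":[50,50,50,50,50,50],"slide":[[0,0,-0.4],[0,0,-0.8],[0,0,-0.8],[0,0,-0.5],[0,0,0],[0,0,0]],"spin":[0,0,0,0,0,-1]}'
python3 plan.py 561.5,118,160,88.7 561.5,118,12,88.7
```

```text
time_s: 6.7
ee_pos: [500.1, -371.6, 167.8]
ee_rot: [-180.0, -0.0, 88.2]
force: [0.1, -0.6, -2.5]
gripper_width: 60.2
gripper_force: 29.7
561.5,118,160,88.7 spin -0.06 slide [16.36  1.68  0.26]
561.5,118,12,88.7 spin -0.0 slide [0.   0.   4.93]
```

```bash
python3 -m jog '{"jaw":[50,50,50,50,50,50,50,50,50,50],"slide":[[0.5,0.1,0],[0.9,0.1,0],[1,0.1,0],[1,0.1,0],[1,0.1,0],[1,0.1,0],[1,0.1,0],[1,0.1,0],[1,0.1,0],[1,0.1,0]],"spin":[-0.06,0,0,0,0,0,0,0,0,0]}'
python3 -m jog '{"jaw":[50,50,50,50,50,50,50,50,50,50],"slide":[[1,0.1,0],[1,0.1,0],[1,0.1,0],[1,0.1,0],[1,0.1,0],[0.9,0.1,0],[0.7,0.08,0],[0.3,0,0],[0,0,0],[0,0,0]],"spin":[0,0,0,0,0,0,0,0,0,0]}'
python3 plan.py 561.5,118,14,88.7
```

```text
time_s: 7.7
ee_pos: [536.9, -88.3, 167.2]
ee_rot: [-179.9, -0.1, 88.4]
force: [-0.2, -0.7, -0.9]
gripper_width: 60.2
gripper_force: 29.7
time_s: 8.7
ee_pos: [562.9, 115.3, 167.7]
ee_rot: [-179.9, 0.0, 88.5]
force: [0.1, -0.6, -2.2]
gripper_width: 60.5
gripper_force: 29.7
561.5,118,14,88.7 spin -0.03 slide [ 0.09 -0.05  5.12]
```

```bash
python3 -m jog '{"jaw":[50,50,50,50,50,50,50,50,50,50],"slide":[[0,0,0.7],[0,0,1],[0,0,1],[0,0,0.9],[0,0,0.7],[0,0,0.4],[0,0,0.2],[0,0,0.15],[0,0,0],[0,0,0]],"spin":[0,0,0,0,0,0,0,0,0,0]}'
python3 -m jog '{"jaw":[50,50,50],"slide":[[0,0,0.05],[0,0,0.05],[0,0,0]],"spin":[0,0,0]}'
```

```text
time_s: 9.7
ee_pos: [564.2, 115.8, 17.4]
ee_rot: [179.9, -0.0, 88.5]
force: [-0.0, 0.2, -1.8]
gripper_width: 59.8
gripper_force: 29.7
time_s: 10.0
ee_pos: [563.5, 115.7, 13.6]
ee_rot: [180.0, -0.0, 88.5]
force: [-0.3, -0.2, -2.1]
gripper_width: 60.4
gripper_force: 29.7
```

```bash
python3 -m jog '{"jaw":[50,50,50],"slide":[[0,0,0.04],[0,0,0],[0,0,0]],"spin":[0,0,0]}'
```

```text
time_s: 10.3
ee_pos: [563.5, 115.7, 12.3]
ee_rot: [-180.0, -0.0, 88.5]
force: [0.7, 0.7, -2.4]
gripper_width: 60.1
gripper_force: 29.7
```

```bash
python3 -m jog '{"jaw":[50,50,50],"slide":[[0,0,0.04],[0,0,0.02],[0,0,0]],"spin":[0,0,0]}'
```

```text
time_s: 10.6
ee_pos: [563.6, 115.8, 12.2]
ee_rot: [180.0, -0.0, 88.5]
force: [-2.4, -0.4, 9.0]
gripper_width: 60.7
gripper_force: 29.7
```

```bash
python3 -m jog '{"jaw":[62,70,80,85,85,85,85,85,85,85],"slide":[[0,0,0],[0,0,0],[0,0,0],[0,0,0],[0,0,-0.3],[0,0,-0.7],[0,0,-1],[0,0,-1],[0,0,-1],[0,0,-1]],"spin":[0,0,0,0,0,0,0,0,0,0]}'
python3 plan.py 503,-369,150,84 503,-369,55,84
```

```text
time_s: 11.6
ee_pos: [563.4, 115.7, 162.4]
ee_rot: [180.0, -0.0, 88.5]
force: [1.3, 0.7, 0.0]
gripper_width: 85.0
gripper_force: 0.0
503,-369,150,84 spin 0.56 slide [-16.28  -0.31   0.41]
503,-369,55,84 spin -0.0 slide [0.   0.   3.17]
```

```bash
python3 -m jog '{"jaw":[85,85,85,85,85,85,85,85,85,85],"slide":[[0,0,0],[-1,-0.02,0],[-1,-0.02,0],[-1,-0.02,0],[-1,-0.02,0],[-1,-0.02,0],[-1,-0.02,0],[-1,-0.02,0],[-1,-0.02,0],[-1,-0.02,0]],"spin":[0.56,0,0,0,0,0,0,0,0,0]}'
python3 -m jog '{"jaw":[85,85,85,85,85,85,85,85,85,85],"slide":[[-1,-0.02,0],[-1,-0.02,0],[-1,-0.02,0],[-1,-0.02,0],[-1,-0.02,0],[-1,-0.02,0],[-0.9,-0.02,0],[-0.4,0,0],[0,0,0],[0,0,0]],"spin":[0,0,0,0,0,0,0,0,0,0]}'
python3 plan.py 503,-369,55,84
```

```text
time_s: 12.6
ee_pos: [529.8, -153.5, 161.2]
ee_rot: [180.0, 0.0, 84.0]
force: [0.7, -0.5, 0.5]
gripper_width: 85.0
gripper_force: 0.0
time_s: 13.6
ee_pos: [503.1, -368.7, 160.5]
ee_rot: [-180.0, -0.1, 84.0]
force: [0.2, 0.2, 0.4]
gripper_width: 85.2
gripper_force: 0.0
503,-369,55,84 spin 0.0 slide [-0.01 -0.    3.52]
```

```bash
python3 - <<'E'
from h import *
I=env.grab_frame("scene");cv2.imwrite("pics/s1.png",I[:,:,::-1])
a=I[90:390,100:440][:,:,::-1];cv2.imwrite("pics/s1c.png",cv2.resize(a,None,fx=2,fy=2,interpolation=cv2.INTER_CUBIC))
E
```

```text
(no output)
```

View pics/s1c.png

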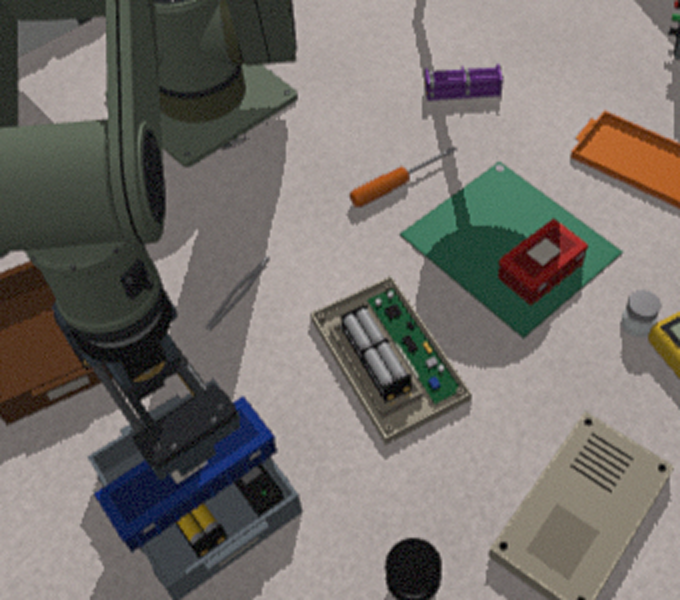

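Red stands flat on the mat's far half (crop (545,262)). The gripper is over the blue box (crop (185,475)), aligned. Descending.

```bash
python3 -m jog '{"jaw":[85,85,85,85,85,85,85,85,85,85],"slide":[[0,0,0.7],[0,0,0.8],[0,0,0.7],[0,0,0.6],[0,0,0.4],[0,0,0.2],[0,0,0.1],[0,0,0],[0,0,0],[0,0,0]],"spin":[0,0,0,0,0,0,0,0,0,0]}'
python3 -m jog '{"jaw":[70,60,50,50,50,50,50,50],"slide":[[0,0,0],[0,0,0],[0,0,0],[0,0,0],[0,0,0],[0,0,0],[0,0,0],[0,0,0]],"spin":[0,0,0,0,0,0,0,0]}' 30
python3 -m jog '{"jaw":[50,50,50,50,50,50,50],"slide":[[0,0,-0.3],[0,0,-0.7],[0,0,-1],[0,0,-1],[0,0,-0.7],[0,0,0],[0,0,0]],"spin":[0,0,0,0,0,0,-0.58]}'
python3 plan.py 451.5,120,158,88.7 451.5,120,12,88.7
```

```text
time_s: 14.65
ee_pos: [503.5, -370.0, 56.3]
ee_rot: [179.9, 0.0, 84.0]
force: [-0.5, -0.4, 0.1]
gripper_width: 84.6
gripper_force: 0.0
time_s: 15.45
ee_pos: [502.8, -369.7, 55.6]
ee_rot: [-180.0, -0.0, 84.0]
force: [-3.1, -0.2, 2.0]
gripper_width: 59.6
gripper_force: 30.0
time_s: 16.15
ee_pos: [503.1, -369.4, 166.3]
ee_rot: [180.0, -0.0, 88.8]
force: [-0.0, -0.1, -2.8]
gripper_width: 59.9
gripper_force: 30.0
451.5,120,158,88.7 spin 0.01 slide [16.27 -2.09  0.28]
451.5,120,12,88.7 spin -0.0 slide [0.   0.   4.87]
```

```bash
python3 -m jog '{"jaw":[50,50,50,50,50,50,50,50,50,50],"slide":[[0.5,-0.1,0],[0.9,-0.13,0],[1,-0.13,0],[1,-0.13,0],[1,-0.13,0],[1,-0.13,0],[1,-0.13,0],[1,-0.13,0],[1,-0.13,0],[1,-0.13,0]],"spin":[0,0,0,0,0,0,0,0,0,0]}'
python3 -m jog '{"jaw":[50,50,50,50,50,50,50,50,50,50],"slide":[[1,-0.13,0],[1,-0.13,0],[1,-0.13,0],[1,-0.13,0],[1,-0.13,0],[0.9,-0.13,0],[0.7,-0.1,0],[0.3,0,0],[0,0,0],[0,0,0]],"spin":[0,0,0,0,0,0,0,0,0,0]}'
python3 plan.py 451.5,120,13,88.7
```

```text
time_s: 17.15
ee_pos: [469.8, -84.6, 165.4]
ee_rot: [-179.9, -0.1, 88.6]
force: [0.8, 0.5, -1.8]
gripper_width: 59.6
gripper_force: 30.0
time_s: 18.15
ee_pos: [449.5, 120.2, 166.1]
ee_rot: [-179.9, 0.0, 88.6]
force: [0.1, -0.8, -2.2]
gripper_width: 60.5
gripper_force: 30.0
451.5,120,13,88.7 spin -0.01 slide [-0.01  0.07  5.1 ]
```

```bash
python3 -m jog '{"jaw":[50,50,50,50,50,50,50,50,50,50],"slide":[[0,0.07,0.7],[0,0,1],[0,0,1],[0,0,0.9],[0,0,0.7],[0,0,0.4],[0,0,0.25],[0,0,0.15],[0,0,0],[0,0,0]],"spin":[0,0,0,0,0,0,0,0,0,0]}'
python3 -m jog '{"jaw":[50,50,50,50,50],"slide":[[0,0,0],[0,0,0.04],[0,0,0.04],[0,0,0],[0,0,0]],"spin":[0,0,0,0,0]}'
```

```text
time_s: 19.15
ee_pos: [452.6, 120.6, 14.1]
ee_rot: [179.9, -0.0, 88.6]
force: [-0.1, -0.3, -2.7]
gripper_width: 59.9
gripper_force: 30.0
time_s: 19.65
ee_pos: [452.5, 120.8, 12.6]
ee_rot: [179.9, -0.0, 88.7]
force: [-1.6, -0.3, 10.3]
gripper_width: 59.8
gripper_force: 30.0
```

```bash
python3 -m jog '{"jaw":[62,70,80,85,85,85,85,85,85,85],"slide":[[0,0,0],[0,0,0],[0,0,0],[0,0,0],[0,0,-0.3],[0,0,-0.7],[0,0,-1],[0,0,-1],[0,0,-1],[0,0,-0.6]],"spin":[0,0,0,0,0,0,0,0,0,0]}'
python3 - <<'E'
from h import *
T=env.grab_frame("top");S=env.grab_frame("scene")
for n,I in(("top",T),("scene",S)):cv2.imwrite(f"pics/{n}2.png",I[:,:,::-1])
a=cv2.resize(T[150:234,320:485],None,fx=4,fy=4,interpolation=cv2.INTER_CUBIC)
b=cv2.resize(S[225:385,140:340],None,fx=3.3,fy=3.3,interpolation=cv2.INTER_CUBIC)
cv2.imwrite("pics/t2c.png",a[:,:,::-1])
cv2.imwrite("pics/s2c.png",b[:,:,::-1])
E
python3 plan.py 515,-127,150,-15
```

```text
time_s: 20.65
ee_pos: [453.0, 120.9, 152.1]
ee_rot: [179.8, -0.1, 88.7]
force: [0.7, 0.0, -0.1]
gripper_width: 84.8
gripper_force: 0.0
515,-127,150,-15 spin 12.96 slide [4.11 7.46 0.07]
```

View pics/t2c.png

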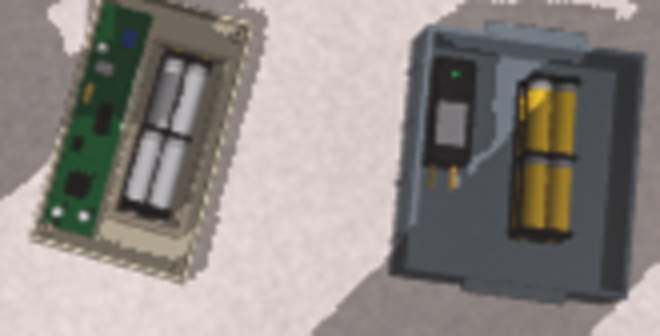

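View pics/s2c.png

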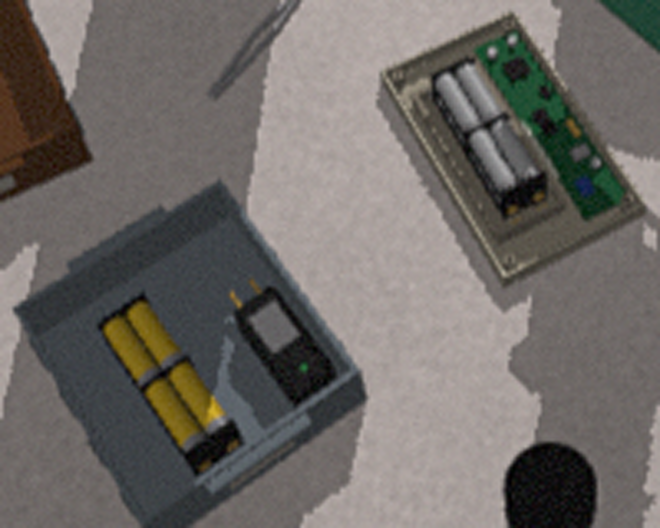

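```bash
python3 - <<'E'
from h import *
f=lambda L,s,o:[((u+.5)/s-.5+o[0],(v+.5)/s-.5+o[1]) for u,v in L]
t=lambda L:f(L,4,(320,150)); s=lambda L:f(L,3.3,(140,225))
for n,nm,L,z in(("top","fresh",t([(524,73),(583,80),(574,242),(515,238)]),38),("scene","fresh",s([(98,325),(143,294),(244,437),(197,470)]),38),
 ("top","spent",t([(163,50),(213,64),(171,217),(124,203)]),40),("scene","spent",s([(433,72),(468,58),(548,180),(505,210)]),40),
 ("top","meter",t([(95,-18),(253,24),(187,282),(33,238)]),15),("scene","meter",s([(380,73),(513,12),(645,212),(505,278)]),15),
 ("scene","toterim",s([(17,310),(222,182),(365,385),(150,528)]),46)):
    P=ray(n,L,z);print(n,nm,P.round(0).tolist(),P.mean(0).round(1),*rect(P))
for n in("top","scene"):
    I=cv2.imread(f"pics/{n}2.png")[:,:,::-1].copy()
    x0,y0,x1,y1=((440,150,485,234) if n=="top" else (140,225,260,385))
    m=blob(I,lambda h,s,v:(h>18)&(h<32)&(s>110))[1];q=np.zeros_like(m);q[y0:y1,x0:x1]=m[y0:y1,x0:x1]
    v,u=np.nonzero(q);P=ray(n,np.c_[u,v],37);print(n,"yellow",len(u),*rect(P),P.mean(0).round(1))
E
```

```text
top fresh [[558.0, -370.0], [554.0, -410.0], [442.0, -399.0], [444.0, -359.0]] [ 499.7 -384.6] [ 499.4 -384.8] 114.8 40.8 -5.1
scene fresh [[448.0, -402.0], [451.0, -370.0], [571.0, -381.0], [567.0, -413.0]] [ 509.  -391.4] [ 509.1 -391.5] 120.4 32.4 -5.3
top spent [[569.0, -121.0], [560.0, -155.0], [454.0, -126.0], [463.0, -95.0]] [ 511.5 -124.4] [ 511.6 -123.8] 109.9 35.4 -15.2
scene spent [[456.0, -126.0], [465.0, -100.0], [576.0, -129.0], [572.0, -165.0]] [ 516.9 -129.9] [ 519.3 -128.7] 122.2 35.5 -18.7
top meter [[624.0, -76.0], [595.0, -187.0], [413.0, -140.0], [441.0, -35.0]] [ 518.2 -109.4] [ 518.1 -108.2] 188.5 114.9 -14.2
scene meter [[416.0, -144.0], [444.0, -37.0], [630.0, -90.0], [598.0, -191.0]] [ 522.  -115.3] [ 523.2 -115.4] 192.8 110.5 -15.1
scene toterim [[408.0, -433.0], [425.0, -287.0], [600.0, -310.0], [578.0, -452.0]] [ 503.  -370.5] [ 504.4 -370. ] 176.5 147.4 -6.7
top yellow 388 [ 499.  -381.7] 96.5 37.2 -5.3 [ 499.6 -383.3]
scene yellow 697 [ 379.6 -349.9] 387.2 91.8 -5.5 [ 497. -390.]
```

```bash
python3 -m jog '{"jaw":[75,75,75,75,75,75,75,75,75,75],"slide":[[0,0,0],[0,0,0],[0,0,0],[0,0,0],[0,0,0],[0,0,0],[0,0,0],[0,0,0],[0,0,0],[0,0,0]],"spin":[1,1,1,1,1,1,1,1,1,1]}'
python3 -m jog '{"jaw":[75,75,75,75,75,75,75,75,75,75],"slide":[[0,0,0],[0,0,0],[0,0,0],[0.5,1,0],[0.5,1,0],[0.5,1,0],[0.5,1,0],[0.5,1,0],[0.5,1,0],[0.5,1,0]],"spin":[1,1,0.96,0,0,0,0,0,0,0]}'
python3 -m jog '{"jaw":[75,75,75,75],"slide":[[0.5,0.4,0],[0,0,0],[0,0,0],[0,0,0]],"spin":[0,0,0,0]}'
python3 plan.py 515,-127,21,-15
```

```text
time_s: 21.75
ee_pos: [451.2, 120.5, 148.1]
ee_rot: [180.0, 0.1, 8.3]
force: [-1.3, -0.1, 0.5]
gripper_width: 75.0
gripper_force: 0.0
time_s: 22.75
ee_pos: [498.4, -110.6, 148.1]
ee_rot: [-180.0, 0.1, -15.0]
force: [0.1, 0.3, -0.2]
gripper_width: 75.3
gripper_force: 0.0
time_s: 23.15
ee_pos: [509.5, -123.9, 148.5]
ee_rot: [-180.0, 0.1, -15.0]
force: [0.9, -0.6, 0.4]
gripper_width: 75.0
gripper_force: 0.0
515,-127,21,-15 spin 0.0 slide [0.2  0.05 4.25]
```

```bash
python3 -m jog '{"jaw":[75,75,75,75,75,75,75,75,75,75],"slide":[[0.2,0.05,0.5],[0,0,0.9],[0,0,0.9],[0,0,0.8],[0,0,0.6],[0,0,0.3],[0,0,0.15],[0,0,0.1],[0,0,0],[0,0,0]],"spin":[0,0,0,0,0,0,0,0,0,0]}'
python3 -m jog '{"jaw":[60,45,34,28,28,28,28,28,28,28],"slide":[[0,0,0],[0,0,0],[0,0,0],[0,0,0],[0,0,0],[0,0,0],[0,0,0],[0,0,0],[0,0,0],[0,0,0]],"spin":[0,0,0,0,0,0,0,0,0,0]}' 30
```

```text
time_s: 24.15
ee_pos: [516.4, -127.9, 22.4]
ee_rot: [-180.0, -0.1, -15.0]
force: [-0.7, 0.8, 0.5]
gripper_width: 74.9
gripper_force: 0.0
time_s: 25.15
ee_pos: [515.9, -127.8, 21.6]
ee_rot: [-180.0, 0.0, -15.0]
force: [0.2, -0.2, 0.7]
gripper_width: 33.8
gripper_force: 29.9
```

```bash
python3 -m jog '{"jaw":[28,28,28,28,28,28,28,28,28,28],"slide":[[0,0,-0.3],[0,0,-0.6],[0,0,-1],[0,0,-1],[0,0,-0.6],[0,0,-0.3],[0,0,0],[0,0,0],[0,0,0],[0,0,0]],"spin":[0,0,0,0,0,-1,-1,-1,-0.21,0]}'
python3 plan.py 538,358,135,10.7 538,358,19,10.7
```

```text
time_s: 26.15
ee_pos: [515.6, -127.8, 135.7]
ee_rot: [-180.0, 0.0, 10.5]
force: [-0.9, 0.5, -2.2]
gripper_width: 33.9
gripper_force: 29.9
538,358,135,10.7 spin -0.02 slide [  3.74 -15.77   0.02]
538,358,19,10.7 spin -0.0 slide [0.   0.   3.87]
```

```bash
python3 -m jog '{"jaw":[28,28,28,28,28,28,28,28,28,28],"slide":[[0.1,-0.5,0],[0.2,-0.9,0],[0.23,-1,0],[0.23,-1,0],[0.23,-1,0],[0.23,-1,0],[0.23,-1,0],[0.23,-1,0],[0.23,-1,0],[0.23,-1,0]],"spin":[0,0,0,0,0,0,0,0,0,0]}'
python3 -m jog '{"jaw":[28,28,28,28,28,28,28,28,28,28],"slide":[[0.25,-1,0],[0.25,-1,0],[0.25,-1,0],[0.25,-1,0],[0.25,-1,0],[0.2,-0.8,0],[0.2,-0.4,0],[0,-0.15,0],[0,0,0],[0,0,0]],"spin":[0,0,0,0,0,0,0,0,0,0]}'
python3 plan.py 538,358,22,10.7
```

```text
time_s: 27.15
ee_pos: [526.0, 163.3, 135.6]
ee_rot: [-180.0, 0.0, 10.6]
force: [0.6, 0.5, -2.2]
gripper_width: 33.5
gripper_force: 29.9
time_s: 28.15
ee_pos: [539.9, 356.4, 135.6]
ee_rot: [180.0, 0.0, 10.6]
force: [-0.7, -1.0, -1.9]
gripper_width: 33.7
gripper_force: 29.9
538,358,22,10.7 spin -0.01 slide [-0.05 -0.06  3.79]
```

```bash
python3 -m jog '{"jaw":[28,28,28,28,28,28,28,28,28,28],"slide":[[-0.05,-0.05,0.5],[0,0,0.9],[0,0,0.9],[0,0,0.7],[0,0,0.4],[0,0,0.2],[0,0,0.15],[0,0,0.07],[0,0,0],[0,0,0]],"spin":[0,0,0,0,0,0,0,0,0,0]}'
python3 -m jog '{"jaw":[28,28,28,28,28],"slide":[[0,0,0.04],[0,0,0.04],[0,0,0],[0,0,0],[0,0,0]],"spin":[0,0,0,0,0]}'
```

```text
time_s: 29.15
ee_pos: [538.8, 359.0, 21.8]
ee_rot: [-180.0, -0.1, 10.7]
force: [-0.0, -0.1, -2.6]
gripper_width: 33.8
gripper_force: 29.9
time_s: 29.65
ee_pos: [538.4, 358.8, 18.6]
ee_rot: [-180.0, 0.0, 10.7]
force: [-0.0, 0.2, -2.3]
gripper_width: 33.4
gripper_force: 29.9
```

```bash
python3 -m jog '{"jaw":[28,28,28,28],"slide":[[0,0,0.04],[0,0,0.03],[0,0,0],[0,0,0]],"spin":[0,0,0,0]}'
```

```text
time_s: 30.05
ee_pos: [538.4, 358.8, 18.6]
ee_rot: [-180.0, -0.0, 10.7]
force: [-3.8, -2.3, 9.5]
gripper_width: 33.5
gripper_force: 29.9
```

```bash
python3 -m jog '{"jaw":[36,44,54,60,60,60,60,60,60,60],"slide":[[0,0,0],[0,0,0],[0,0,0],[0,0,0],[0,0,-0.3],[0,0,-0.7],[0,0,-1],[0,0,-1],[0,0,-0.7],[0,0,-0.5]],"spin":[0,0,0,0,0,0,1,1,0,0]}'
python3 - <<'E'
from h import *
T=env.grab_frame("top");S=env.grab_frame("scene")
for n,I in(("top",T),("scene",S)):cv2.imwrite(f"pics/{n}3.png",I[:,:,::-1])
a=cv2.resize(T[140:225,320:395],None,fx=6,fy=6,interpolation=cv2.INTER_CUBIC)
b=cv2.resize(S[135:310,250:470],None,fx=3,fy=3,interpolation=cv2.INTER_CUBIC)
cv2.imwrite("pics/t3c.png",a[:,:,::-1])
cv2.imwrite("pics/s3c.png",b[:,:,::-1])
E
python3 plan.py 503.5,-387.5,130,-5.3 503.5,-387.5,18,-5.3
```

```text
time_s: 31.05
ee_pos: [539.1, 359.2, 145.4]
ee_rot: [-179.9, -0.2, -5.3]
force: [-0.6, -1.4, 0.2]
gripper_width: 60.4
gripper_force: 0.0
503.5,-387.5,130,-5.3 spin -0.0 slide [ 1.1  24.91  0.53]
503.5,-387.5,18,-5.3 spin -0.0 slide [0.   0.   3.73]
```

View pics/t3c.png

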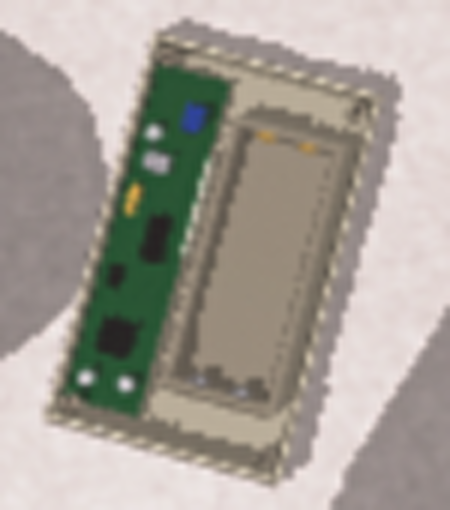

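View pics/s3c.png

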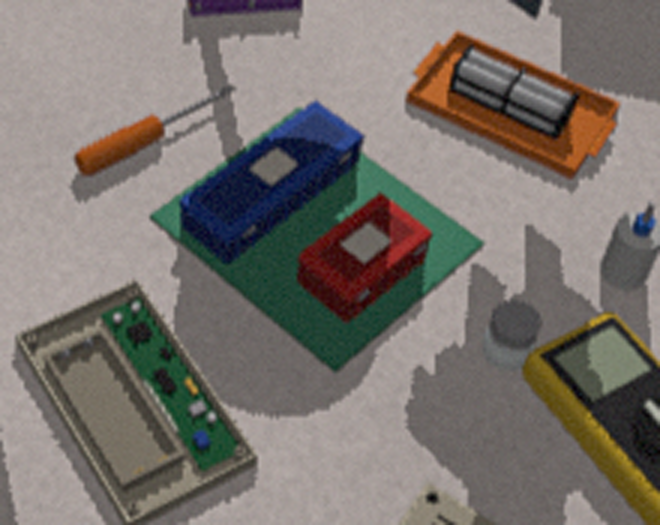

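```bash
python3 - <<'E'
from h import *
f=lambda L,s,o:[((u+.5)/s-.5+o[0],(v+.5)/s-.5+o[1]) for u,v in L]
for n,nm,L,z in(("top","floor",f([(243,135),(335,155),(277,388),(190,368)],6,(320,140)),6),
 ("top","shell",f([(160,33),(380,95),(275,480),(50,412)],6,(320,140)),15),
 ("scene","bayrim",f([(45,345),(92,332),(188,457),(133,490)],3,(250,135)),16),
 ("scene","shell",f([(18,337),(138,284),(257,463),(130,520)],3,(250,135)),15)):
    P=ray(n,L,z);print(n,nm,P.round(0).tolist(),P.mean(0).round(1),*rect(P))
E
python3 -m jog '{"jaw":[60,60,60,60,60,60,60,60,60,60],"slide":[[0,1,0],[0,1,0],[0,1,0],[0.1,1,0],[0.1,1,0],[0.1,1,0],[0.1,1,0],[0.1,1,0],[0.1,1,0],[0.1,1,0]],"spin":[0,0,0,0,0,0,0,0,0,0]}'
python3 -m jog '{"jaw":[60,60,60,60,60,60,60,60,60,60],"slide":[[0,1,0],[0,1,0],[0,1,0],[0.1,1,0],[0.1,1,0],[0.1,1,0],[0.1,1,0],[0,1,0],[0,1,0],[0,1,0]],"spin":[0,0,0,0,0,0,0,0,0,0]}'
python3 -m jog '{"jaw":[60,60,60,60,60,60,60],"slide":[[0,1,0],[0,1,0],[0,1,0],[0,1,0],[0,0.9,0],[0,0,0],[0,0,0]],"spin":[0,0,0,0,0,0,0]}'
python3 plan.py 503.5,-387.5,18.5,-5.3
```

```text
top floor [[578.0, -124.0], [569.0, -167.0], [458.0, -140.0], [466.0, -99.0]] [ 517.7 -132.5] [ 517.7 -133.3] 114.6 44.2 -12.4
top shell [[624.0, -84.0], [596.0, -187.0], [414.0, -138.0], [444.0, -35.0]] [ 519.4 -110.8] [ 519.2 -110.7] 188.4 107.1 -15.2
scene bayrim [[439.0, -133.0], [457.0, -98.0], [591.0, -123.0], [581.0, -171.0]] [ 516.9 -131.2] [ 516.6 -128.3] 147.1 49.0 -15.2
scene shell [[418.0, -143.0], [448.0, -38.0], [630.0, -89.0], [597.0, -189.0]] [ 523.2 -114.8] [ 524.1 -116. ] 190.5 108.7 -15.7
time_s: 32.15
ee_pos: [530.7, 56.8, 141.7]
ee_rot: [180.0, 0.1, -5.3]
force: [0.4, -0.1, 0.4]
gripper_width: 59.8
gripper_force: 0.0
time_s: 33.15
ee_pos: [514.7, -242.7, 141.6]
ee_rot: [-180.0, 0.1, -5.3]
force: [0.3, -0.1, 0.3]
gripper_width: 60.0
gripper_force: 0.0
time_s: 33.85
ee_pos: [501.2, -387.9, 141.4]
ee_rot: [-179.9, 0.1, -5.4]
force: [-0.8, -0.5, 0.1]
gripper_width: 60.2
gripper_force: 0.0
503.5,-387.5,18.5,-5.3 spin -0.01 slide [ 0.08 -0.02  4.1 ]
```

```bash
python3 -m jog '{"jaw":[60,60,60,60,60,60,60,60,60,60],"slide":[[0.08,0,0.5],[0,0,0.9],[0,0,0.9],[0,0,0.7],[0,0,0.5],[0,0,0.3],[0,0,0.2],[0,0,0.1],[0,0,0],[0,0,0]],"spin":[0,0,0,0,0,0,0,0,0,0]}'
python3 -m jog '{"jaw":[50,40,34,28,28,28,28,28,28,28],"slide":[[0,0,0],[0,0,0],[0,0,0],[0,0,0],[0,0,0],[0,0,0],[0,0,0],[0,0,0],[0,0,0],[0,0,0]],"spin":[0,0,0,0,0,0,0,0,0,0]}' 30
```

```text
time_s: 34.85
ee_pos: [504.6, -388.6, 20.2]
ee_rot: [180.0, -0.1, -5.3]
force: [-0.5, -1.0, 0.7]
gripper_width: 60.2
gripper_force: 0.0
time_s: 35.85
ee_pos: [504.4, -388.8, 19.8]
ee_rot: [180.0, -0.0, -5.3]
force: [-0.6, -2.6, 2.8]
gripper_width: 33.7
gripper_force: 30.0
```

```bash
python3 -m jog '{"jaw":[28,28,28,28,28,28,28,28,28,28],"slide":[[0,0,-0.3],[0,0,-0.6],[0,0,-1],[0,0,-1],[0,0,-0.6],[0,0,-0.3],[0,0,0],[0,0,0],[0,0,0],[0,0,0]],"spin":[0,0,0,0,0,0,1,0.24,0,0]}'
python3 plan.py 516.5,-129.5,134,-15.2
```

```text
time_s: 36.85
ee_pos: [503.7, -387.6, 132.5]
ee_rot: [-179.9, 0.1, -15.2]
force: [0.1, 0.1, -2.1]
gripper_width: 33.8
gripper_force: 30.0
516.5,-129.5,134,-15.2 spin -0.0 slide [-1.85 -8.42 -0.05]
```

```bash
python3 -m jog '{"jaw":[28,28,28,28,28,28,28,28,28,28],"slide":[[-0.2,-0.5,0],[-0.2,-0.9,0],[-0.25,-1,0],[-0.25,-1,0],[-0.25,-1,0],[-0.25,-1,0],[-0.25,-1,0],[-0.2,-1,0],[0,-0.7,0],[0,-0.3,0]],"spin":[0,0,0,0,0,0,0,0,0,0]}'
python3 -m jog '{"jaw":[28,28,28,28,28,28,28],"slide":[[0,0,0.5],[0,0,0.8],[0,0,0.8],[0,0,0.4],[0,0,0.2],[0,0,0],[0,0,0]],"spin":[0,0,0,0,0,0,0]}'
python3 plan.py 516.5,-129.5,22,-15.2
python3 - <<'E'
from h import *
T=env.grab_frame("top");S=env.grab_frame("scene")
for n,I in(("top",T),("scene",S)):cv2.imwrite(f"pics/{n}4.png",I[:,:,::-1])
b=cv2.resize(S[215:320,240:350],None,fx=5,fy=5,interpolation=cv2.INTER_CUBIC)
cv2.imwrite("pics/s4c.png",b[:,:,::-1])
E
```

```text
time_s: 37.85
ee_pos: [516.3, -127.9, 133.5]
ee_rot: [-180.0, 0.0, -15.1]
force: [0.5, -1.4, -2.7]
gripper_width: 33.8
gripper_force: 30.0
time_s: 38.55
ee_pos: [517.7, -130.9, 53.3]
ee_rot: [-180.0, -0.1, -15.3]
force: [0.6, 0.7, -1.8]
gripper_width: 33.9
gripper_force: 30.0
516.5,-129.5,22,-15.2 spin -0.01 slide [-0.05 -0.03  1.04]
```

View pics/s4c.png

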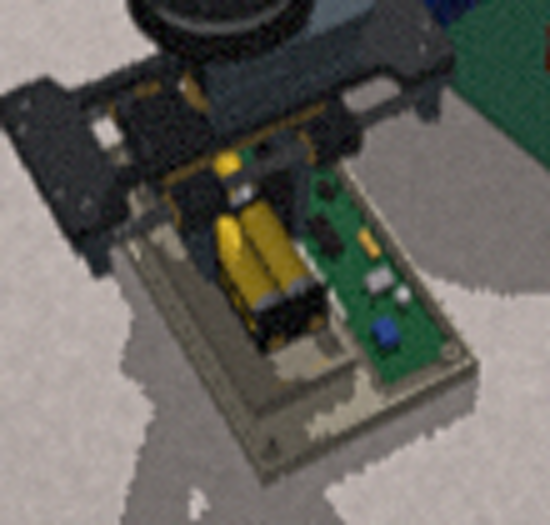

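```bash
python3 - <<'E'
from h import *
f=lambda L,s,o:[((u+.5)/s-.5+o[0],(v+.5)/s-.5+o[1]) for u,v in L]
a=np.radians(-15.2)
for L,z in(([(262,352),(326,315)],37.5),([(257,318),(322,288)],71.5)):
    P=ray("scene",f(L,5,(240,215)),z);m=P.mean(0);print(P.round(1).tolist(),"centre",(m-56*np.array([np.cos(a),np.sin(a)])).round(1))
E
```

```text
[[563.5, -159.7], [570.2, -126.6]] centre [ 512.8 -128.5]
[[564.3, -162.1], [573.5, -132.0]] centre [ 514.9 -132.4]
```

```bash
python3 -m jog '{"jaw":[28,28,28,28,28,28,28,28,28],"slide":[[0.1,0,0],[0,0,0.2],[0,0,0.25],[0,0,0.2],[0,0,0.1],[0,0,0.08],[0,0,0.06],[0,0,0],[0,0,0]],"spin":[0,0,0,0,0,0,0,0,0]}'
```

```text
time_s: 39.55
ee_pos: [520.0, -131.4, 25.9]
ee_rot: [-180.0, -0.0, -15.3]
force: [-0.0, 0.7, -2.3]
gripper_width: 33.7
gripper_force: 30.0
```

```bash
python3 -m jog '{"jaw":[28,28,28,28,28],"slide":[[0,0,0.05],[0,0,0.05],[0,0,0.03],[0,0,0],[0,0,0]],"spin":[0,0,0,0,0]}'
```

```text
time_s: 40.05
ee_pos: [519.8, -131.4, 21.9]
ee_rot: [-180.0, 0.0, -15.3]
force: [-0.8, 1.2, -2.6]
gripper_width: 34.1
gripper_force: 30.0
```

```bash
python3 -m jog '{"jaw":[28,28,28],"slide":[[0,0,0.04],[0,0,0],[0,0,0]],"spin":[0,0,0]}'
```

```text
time_s: 40.35
ee_pos: [519.9, -131.4, 21.8]
ee_rot: [-180.0, -0.0, -15.3]
force: [-2.6, 0.6, 4.8]
gripper_width: 33.7
gripper_force: 30.0
```

```bash
python3 -m jog '{"jaw":[36,44,54,60,60,60,60,60,60,60],"slide":[[0,0,0],[0,0,0],[0,0,0],[0,0,0],[0,0,-0.3],[0,0,-0.7],[0,0,-1],[0,0,-1],[0,0,-0.7],[0,0,-0.5]],"spin":[0,0,0,0,0,0,-1,-1,-1,-1]}'
python3 -m jog '{"jaw":[85,85,85,85,85,85,85,85,85,85],"slide":[[0,0,0],[0,0,0],[0,0,0],[0,0,0],[0,0,0],[0,0,0],[0,0,0],[0,0,0],[0,0,0],[0,0,0]],"spin":[-1,-1,-1,-1,-1,-1,-1,-1,-1,0]}'
python3 plan.py 452.5,120.8,150,88.7
```

```text
time_s: 41.35
ee_pos: [520.6, -131.6, 149.3]
ee_rot: [179.9, -0.2, 17.1]
force: [0.7, 0.7, -0.4]
gripper_width: 59.9
gripper_force: 0.0
time_s: 42.35
ee_pos: [519.9, -131.4, 147.3]
ee_rot: [180.0, 0.0, 88.7]
force: [-0.7, 0.1, -0.1]
gripper_width: 85.0
gripper_force: 0.0
452.5,120.8,150,88.7 spin 0.0 slide [ 8.35 -2.44 -0.09]
```

```bash
python3 -m jog '{"jaw":[85,85,85,85,85,85,85,85,85,85],"slide":[[1,-0.3,0],[1,-0.3,0],[1,-0.3,0],[1,-0.3,0],[1,-0.3,0],[1,-0.3,0],[1,-0.3,0],[1,-0.3,0],[0.35,-0.04,0],[0,0,0]],"spin":[0,0,0,0,0,0,0,0,0,0]}'
python3 plan.py 452.5,120.8,12.6,88.7
python3 - <<'E'
from h import *
S=env.grab_frame("scene");cv2.imwrite("pics/scene5.png",S[:,:,::-1])
b=cv2.resize(S[135:310,250:470],None,fx=3.4,fy=3.4,interpolation=cv2.INTER_CUBIC)
cv2.imwrite("pics/s5c.png",b[:,:,::-1])
E
```

```text
time_s: 43.35
ee_pos: [452.3, 121.5, 147.1]
ee_rot: [180.0, -0.0, 88.8]
force: [-0.0, 0.7, 0.5]
gripper_width: 84.7
gripper_force: 0.0
452.5,120.8,12.6,88.7 spin 0.01 slide [-0.02  0.01  4.48]
```

View pics/s5c.png

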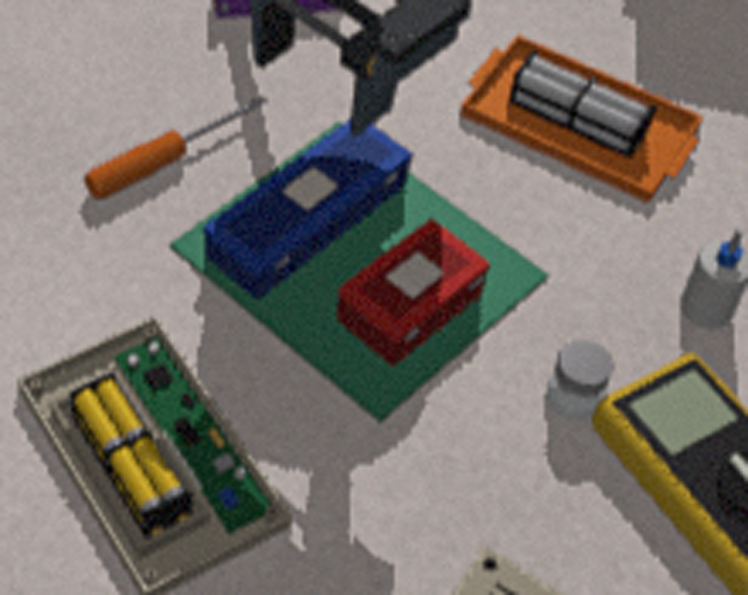

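Fresh pack sits level in the bay (crop (130,455)), spent lies in the tray (crop (585,100)), both boxes stand on the mat. Now for the blue box.

```bash
python3 -m jog '{"jaw":[85,85,85,85,85,85,85,85,85,85],"slide":[[0,0,0.6],[0,0,1],[0,0,0.9],[0,0,0.8],[0,0,0.6],[0,0,0.3],[0,0,0.15],[0,0,0.1],[0,0,0],[0,0,0]],"spin":[0,0,0,0,0,0,0,0,0,0]}'
python3 -m jog '{"jaw":[70,60,50,50,50,50,50,50],"slide":[[0,0,0],[0,0,0],[0,0,0],[0,0,0],[0,0,0],[0,0,0],[0,0,0],[0,0,0]],"spin":[0,0,0,0,0,0,0,0]}' 30
python3 -m jog '{"jaw":[50,50,50,50,50,50,50,50],"slide":[[0,0,-0.3],[0,0,-0.7],[0,0,-1],[0,0,-1],[0,0,-1],[0,0,-0.6],[0,0,0],[0,0,0]],"spin":[0,0,0,0,0,0,0,0]}'
python3 plan.py 500.5,-368.5,150,83.4
```

```text
time_s: 44.4
ee_pos: [452.8, 120.7, 13.9]
ee_rot: [179.9, -0.0, 88.7]
force: [0.4, -0.3, 0.4]
gripper_width: 84.8
gripper_force: 0.0
time_s: 45.2
ee_pos: [452.3, 120.8, 13.5]
ee_rot: [180.0, -0.0, 88.7]
force: [-0.7, 1.4, 4.4]
gripper_width: 60.0
gripper_force: 30.0
time_s: 46.0
ee_pos: [451.4, 120.5, 150.7]
ee_rot: [-179.9, 0.0, 88.7]
force: [-0.0, -0.4, -3.2]
gripper_width: 59.6
gripper_force: 30.0
500.5,-368.5,150,83.4 spin 0.67 slide [-16.     3.5    0.02]
```

```bash
python3 -m jog '{"jaw":[50,50,50,50,50,50,50,50,50,50],"slide":[[0,0,0],[-0.5,0.2,0],[-0.9,0.22,0],[-1,0.22,0],[-1,0.22,0],[-1,0.22,0],[-1,0.22,0],[-1,0.22,0],[-1,0.22,0],[-1,0.22,0]],"spin":[0.67,0,0,0,0,0,0,0,0,0]}'
python3 -m jog '{"jaw":[50,50,50,50,50,50,50,50,50,50],"slide":[[-1,0.22,0],[-1,0.22,0],[-1,0.22,0],[-1,0.22,0],[-1,0.22,0],[-1,0.22,0],[-0.9,0.22,0],[-0.5,0,0],[-0.2,0,0],[0,0,0]],"spin":[0,0,0,0,0,0,0,0,0,0]}'
python3 -m jog '{"jaw":[50,50],"slide":[[0,0,0],[0,0,0]],"spin":[0,0]}'
python3 plan.py 500.5,-368.5,60,83.4
```

```text
time_s: 47.0
ee_pos: [480.2, -137.3, 149.1]
ee_rot: [-179.8, -0.1, 83.4]
force: [-0.2, 0.2, -2.7]
gripper_width: 59.9
gripper_force: 30.0
time_s: 48.0
ee_pos: [500.3, -367.9, 150.0]
ee_rot: [-179.9, -0.1, 83.3]
force: [-0.5, 0.1, -1.8]
gripper_width: 59.9
gripper_force: 30.0
time_s: 48.2
ee_pos: [501.1, -367.0, 151.3]
ee_rot: [-180.0, -0.0, 83.4]
force: [0.4, 0.1, -1.8]
gripper_width: 59.5
gripper_force: 30.0
500.5,-368.5,60,83.4 spin 0.01 slide [-0.05 -0.01  3.04]
```

```bash
python3 -m jog '{"jaw":[50,50,50,50,50,50,50,50,50,50],"slide":[[-0.05,0,0.5],[0,0,0.8],[0,0,0.7],[0,0,0.5],[0,0,0.3],[0,0,0.15],[0,0,0.1],[0,0,0],[0,0,0],[0,0,0]],"spin":[0,0,0,0,0,0,0,0,0,0]}'
python3 -m jog '{"jaw":[50,50,50,50,50],"slide":[[0,0,0.04],[0,0,0.04],[0,0,0],[0,0,0],[0,0,0]],"spin":[0,0,0,0,0]}'
```

```text
time_s: 49.2
ee_pos: [501.3, -370.0, 60.4]
ee_rot: [179.9, 0.0, 83.4]
force: [0.2, 0.1, -3.4]
gripper_width: 59.9
gripper_force: 30.0
time_s: 49.7
ee_pos: [501.0, -369.7, 57.3]
ee_rot: [-180.0, -0.0, 83.4]
force: [-0.3, -1.2, -1.6]
gripper_width: 59.6
gripper_force: 30.0
```

```bash
python3 -m jog '{"jaw":[50,50,50,50],"slide":[[0,0,0.04],[0,0,0.02],[0,0,0],[0,0,0]],"spin":[0,0,0,0]}'
```

```text
time_s: 50.1
ee_pos: [501.1, -369.8, 56.5]
ee_rot: [180.0, 0.0, 83.4]
force: [-0.6, 0.6, 5.4]
gripper_width: 59.7
gripper_force: 30.0
```

```bash
python3 -m jog '{"jaw":[62,70,80,85,85,85,85,85,85,85],"slide":[[0,0,0],[0,0,0],[0,0,0],[0,0,0],[0,0,-0.3],[0,0,-0.7],[0,0,-1],[0,0,-1],[0,0,-0.3],[0,0,0]],"spin":[0,0,0,0,0,0,0,0,0,-0.64]}'
python3 plan.py 563.6,115.8,155,88.5
```

```text
time_s: 51.1
ee_pos: [501.9, -370.4, 156.8]
ee_rot: [179.8, 0.1, 88.6]
force: [0.2, 0.8, -0.9]
gripper_width: 85.0
gripper_force: 0.0
563.6,115.8,155,88.5 spin 0.02 slide [16.26  1.63  0.06]
```

```bash
python3 -m jog '{"jaw":[85,85,85,85,85,85,85,85,85,85],"slide":[[1,0.1,0],[1,0.1,0],[1,0.1,0],[1,0.1,0],[1,0.1,0],[1,0.1,0],[1,0.1,0],[1,0.1,0],[1,0.1,0],[1,0.1,0]],"spin":[0,0,0,0,0,0,0,0,0,0]}'
python3 -m jog '{"jaw":[85,85,85,85,85,85,85,85,85,85],"slide":[[1,0.1,0],[1,0.1,0],[1,0.1,0],[1,0.1,0],[1,0.1,0],[0.8,0.1,0],[0.4,0,0],[0.05,0,0],[0,0,0],[0,0,0]],"spin":[0,0,0,0,0,0,0,0,0,0]}'
python3 plan.py 563.6,115.8,12.6,88.5
```

```text
time_s: 52.1
ee_pos: [538.4, -69.4, 154.0]
ee_rot: [-179.9, -0.0, 88.5]
force: [0.8, -0.1, 0.2]
gripper_width: 84.9
gripper_force: 0.0
time_s: 53.1
ee_pos: [561.5, 115.2, 154.4]
ee_rot: [-180.0, 0.0, 88.4]
force: [-0.7, 0.3, -0.8]
gripper_width: 85.0
gripper_force: 0.0
563.6,115.8,12.6,88.5 spin -0.01 slide [0.02 0.07 4.73]
```

```bash
python3 -m jog '{"jaw":[85,85,85,85,85,85,85,85,85,85],"slide":[[0.02,0.05,0.6],[0,0,1],[0,0,0.9],[0,0,0.9],[0,0,0.7],[0,0,0.35],[0,0,0.15],[0,0,0.1],[0,0,0],[0,0,0]],"spin":[0,0,0,0,0,0,0,0,0,0]}'
python3 -m jog '{"jaw":[70,60,50,50,50,50,50,50],"slide":[[0,0,0],[0,0,0],[0,0,0],[0,0,0],[0,0,0],[0,0,0],[0,0,0],[0,0,0]],"spin":[0,0,0,0,0,0,0,0]}' 30
python3 -m jog '{"jaw":[50,50,50,50,50,50,50,50],"slide":[[0,0,-0.3],[0,0,-0.7],[0,0,-1],[0,0,-1],[0,0,-1],[0,0,-0.9],[0,0,0],[0,0,0]],"spin":[0,0,0,0,0,0,0,0]}'
python3 plan.py 501.2,-368,160,83.4
```

```text
time_s: 54.1
ee_pos: [563.9, 117.0, 14.5]
ee_rot: [179.9, -0.0, 88.5]
force: [0.3, 0.1, -0.2]
gripper_width: 85.2
gripper_force: 0.0
time_s: 54.9
ee_pos: [563.4, 117.0, 13.8]
ee_rot: [180.0, -0.0, 88.5]
force: [0.1, 0.7, 3.8]
gripper_width: 60.3
gripper_force: 29.8
time_s: 55.7
ee_pos: [562.7, 116.8, 160.3]
ee_rot: [-180.0, 0.0, 88.5]
force: [-0.1, 0.5, -2.3]
gripper_width: 60.1
gripper_force: 29.8
501.2,-368,160,83.4 spin 0.64 slide [-1.629e+01 -1.800e-01  1.000e-02]
```

```bash
python3 -m jog '{"jaw":[50,50,50,50,50,50,50,50,50,50],"slide":[[0,0,0],[-0.5,0,0],[-0.9,-0.02,0],[-1,-0.02,0],[-1,-0.02,0],[-1,-0.02,0],[-1,-0.02,0],[-1,-0.02,0],[-1,-0.02,0],[-1,-0.02,0]],"spin":[0.64,0,0,0,0,0,0,0,0,0]}'
python3 -m jog '{"jaw":[50,50,50,50,50,50,50,50,50,50],"slide":[[-1,0,0],[-1,0,0],[-1,0,0],[-1,0,0],[-1,0,0],[-1,0,0],[-1,0,0],[-0.6,0,0],[-0.25,0,0],[0,0,0]],"spin":[0,0,0,0,0,0,0,0,0,0]}'
python3 -m jog '{"jaw":[50,50],"slide":[[0,0,0],[0,0,0]],"spin":[0,0]}'
python3 plan.py 501.3,-367,98,83.4
```

```text
time_s: 56.7
ee_pos: [527.6, -134.8, 159.0]
ee_rot: [-179.8, -0.0, 83.5]
force: [0.1, -0.1, -1.9]
gripper_width: 60.1
gripper_force: 29.8
time_s: 57.7
ee_pos: [501.6, -367.1, 159.6]
ee_rot: [-179.9, -0.1, 83.3]
force: [0.4, 0.2, -1.2]
gripper_width: 60.2
gripper_force: 29.8
time_s: 57.9
ee_pos: [502.4, -365.5, 160.5]
ee_rot: [-180.0, -0.0, 83.5]
force: [0.2, 0.4, -2.4]
gripper_width: 60.1
gripper_force: 29.8
501.3,-367,98,83.4 spin 0.01 slide [-0.05 -0.03  2.08]
```

```bash
python3 - <<'E'
from h import *
S=env.grab_frame("scene");cv2.imwrite("pics/scene6.png",S[:,:,::-1])
b=cv2.resize(S[235:390,130:270],None,fx=3.8,fy=3.8,interpolation=cv2.INTER_CUBIC)
cv2.imwrite("pics/s6c.png",b[:,:,::-1])
E
```

```text
(no output)
```

View pics/s6c.png

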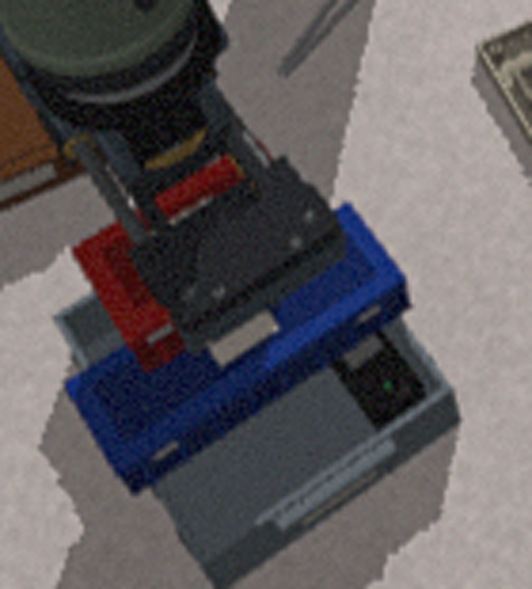

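The blue box bridges the tote squarely (crop (240,345)), with red held above it and the charger undisturbed (crop (385,380)). Lowering red.

```bash
python3 -m jog '{"jaw":[50,50,50,50,50,50,50,50,50,50],"slide":[[-0.03,0,0.4],[0,0,0.6],[0,0,0.5],[0,0,0.3],[0,0,0.15],[0,0,0.1],[0,0,0.03],[0,0,0],[0,0,0],[0,0,0]],"spin":[0,0,0,0,0,0,0,0,0,0]}'
python3 -m jog '{"jaw":[50,50,50,50],"slide":[[0,0,0.04],[0,0,0.03],[0,0,0],[0,0,0]],"spin":[0,0,0,0]}'
```

```text
time_s: 58.95
ee_pos: [502.4, -367.9, 98.6]
ee_rot: [180.0, 0.0, 83.4]
force: [-0.3, -0.5, -1.8]
gripper_width: 59.8
gripper_force: 29.8
time_s: 59.35
ee_pos: [502.2, -367.7, 96.0]
ee_rot: [-180.0, -0.0, 83.4]
force: [0.1, -0.3, -1.8]
gripper_width: 60.1
gripper_force: 29.8
```

```bash
python3 -m jog '{"jaw":[50,50,50,50],"slide":[[0,0,0.04],[0,0,0.02],[0,0,0],[0,0,0]],"spin":[0,0,0,0]}'
```

```text
time_s: 59.75
ee_pos: [502.3, -367.8, 94.8]
ee_rot: [180.0, 0.0, 83.4]
force: [-0.4, 0.7, 3.1]
gripper_width: 60.2
gripper_force: 29.8
```

```bash
python3 -m jog '{"jaw":[62,70,80,85,85,85,85,85,85,85],"slide":[[0,0,0],[0,0,0],[0,0,0],[0,0,0],[0,0,-0.3],[0,0,-0.7],[0,0,-1],[0,0,-1],[0,0,-1],[0,0,0]],"spin":[0,0,0,0,0,0,0,0,0,0]}'
python3 -m jog '{"jaw":[85,85,85,85,85,85,85,85,85,85],"slide":[[1,0,0],[1,0,0],[1,0,0],[1,0,0],[1,0,0],[1,0,0],[1,0,0],[1,0,0],[1,0,0],[0,0,0]],"spin":[0,0,0,0,0,0,0,0,0,0]}'
python3 -m jog '{"jaw":[85,85,85,85,85],"slide":[[1,0,0],[1,0,0],[1,0,0],[0,0,0],[0,0,0]],"spin":[0,0,0,0,0]}'
python3 - <<'E'
from h import *
T=env.grab_frame("top");S=env.grab_frame("scene")
for n,I in(("top",T),("scene",S)):cv2.imwrite(f"pics/{n}7.png",I[:,:,::-1])
b=cv2.resize(S[225:385,140:340],None,fx=3.5,fy=3.5,interpolation=cv2.INTER_CUBIC)
cv2.imwrite("pics/s7c.png",b[:,:,::-1])
E
```

```text
time_s: 60.75
ee_pos: [504.3, -369.3, 219.9]
ee_rot: [179.5, 0.3, 83.4]
force: [0.8, -0.7, 0.7]
gripper_width: 85.1
gripper_force: 0.0
time_s: 61.75
ee_pos: [533.2, -96.5, 214.1]
ee_rot: [-180.0, -0.1, 83.6]
force: [-0.2, 0.4, 0.2]
gripper_width: 84.8
gripper_force: 0.0
time_s: 62.25
ee_pos: [543.5, -10.4, 214.0]
ee_rot: [-180.0, 0.0, 83.4]
force: [-0.0, -0.5, 0.2]
gripper_width: 85.2
gripper_force: 0.0
```

View pics/s7c.png

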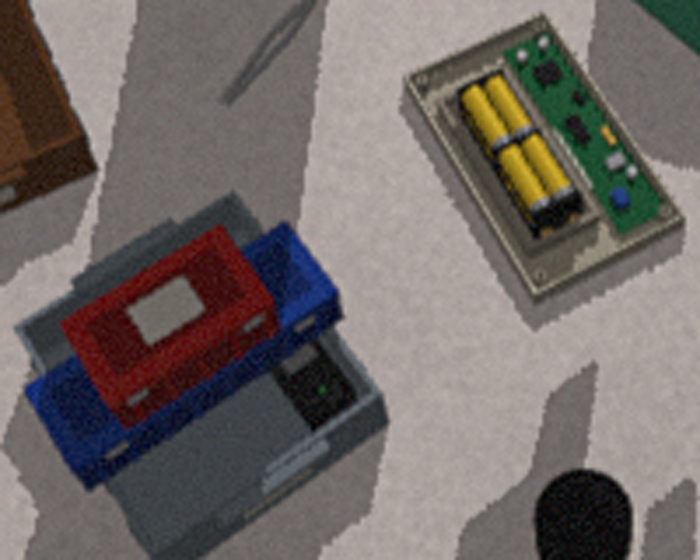

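```bash
python3 - <<'E'
from h import *
f=lambda L,s=3.5,o=(140,225):[((u+.5)/s-.5+o[0],(v+.5)/s-.5+o[1]) for u,v in L]
for nm,L,z in(("red",[(62,322),(222,228),(276,303),(118,398)],124),("blue",[(27,388),(287,224),(342,290),(85,466)],84),("tote",[(17,328),(235,193),(387,393)],46)):
    P=ray("scene",f(L),z);print(nm,P.round(0).tolist(),P.mean(0).round(1),*rect(P))
print(np.round(env.state()["time_s"],2))
E
```

```text
red [[468.0, -418.0], [483.0, -323.0], [541.0, -329.0], [526.0, -421.0]] [ 504.6 -372.9] [ 504.8 -373.8] 99.0 58.4 81.1
blue [[465.0, -451.0], [486.0, -286.0], [542.0, -290.0], [525.0, -453.0]] [ 504.3 -369.8] [ 503.4 -370.3] 168.0 59.7 83.9
tote [[407.0, -433.0], [425.0, -287.0], [593.0, -304.0]] [ 475.2 -341.3] [ 468.8 -323.4] 226.2 110.2 34.7
62.35
```

```bash
python3 -c "
from workcell import env
print(env.job_done())"
```

```text
the job is handed in; nothing more can be done
None
```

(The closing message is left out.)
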